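# Check scale beams on the knife edge

## Robot

A 6-joint arm with a two-finger parallel gripper is mounted at the origin on a cart in front of the work surface, level with it; the furniture and walls round the work are solid. World frame = base frame: x ahead of the robot, y to its left, z up, the work surface at z = 0. Lengths are in m, angles in degrees, forces in N, time in s.
With the tool pointing down it reaches from about 0.3 to 0.75 m from the base axis. Payload 8.5 kg.
Tool frame: the origin (TCP) lies at the very end of the fingers, on their centre line; the grasp point (between the pads) lies 19 mm behind it (env.hold_point_z is the distance from the TCP to the grasp point, in m); z points along the fingers, y is the line along which they close (so a half turn about z gives the same grasp; the last joint's range is limited). The gripper opens to 85 mm and grips with 20 to 120 N. Pads are 22 mm wide; open, the fingers measure 114 mm over their backs; the gripper's body (76 mm by 85 mm) begins 54 mm behind the grasp point. The pads swing forward as they close: fully open they stand 13 mm farther back than shut.
Start: joints at [54.586, 21.807, 74.336, -0, 83.858, -12.336], TCP at [0.216, 0.506, 0.231] pointing down, gripper open.
Joint ranges: [-178.18, 178.18], [-50.72, 133.34], [12.68, 142.11], [-81.47, 261.47], [9.98, 163.14], [-165.26, 165.26]. Speed limits (degrees/s): [136.94, 136.94, 180, 180, 180, 180].

## Interface

Orientations are given as a 3x3 rotation matrix whose columns are the frame's x, y, z axes.
In Python, from rig import env, optics gives the robot as it stands.
- The arm moves only by the shell command python3 -m jog 'ROWS' [OPENING] [FORCE]. ROWS is JSON, a list of rows, each an object with "linear": the shift along the tool's x, y, z in units of 40 mm (1.0 is 40 mm), a list of three; "roll": the turn about the tool's z in units of 5 degrees (1.0 is 5 degrees). A call has 1 to 12 rows; each row shifts and turns the commanded pose from where the row before left it, along the tool's axes as they then stand; what a row does not reach is not made up. A row lasts 1/12 s, in which the tool goes at most 41.7 mm and 7.16 degrees, less where a joint would pass 70% of its speed; a pose out of reach is approached as far as the arm can. A call is refused whole if a number of a shift passes 1 or a number of a turn 1, either way. A call with a gripper value outside its range is refused whole. OPENING is the opening, from -1 (shut) to 1 (fully open), set as the call begins (- or left out, the last holds). The fingers move at their own pace and stop on an object; FORCE is the grip in N (left out, the last holds). Time passes only in rows, so rows that do not move let the fingers close. It gives the time, the measured TCP pose, the force, the opening and the grip force at its end, in the units of the state.
- env.observe(): the state, without advancing time (a new reading comes with each control period).
- optics.get_image(name): name is "scene" or "side" or "wrist"; returns the picture (420x560x3 uint8, red, green, blue); there is no depth.
- optics.calibration(name): a dict with "fov_y" (degrees; the focal length in pixels is half the picture's height over the tangent of half this angle, whatever the lens; pixels are square), "cx", "cy" (the principal point, pixels), "T" (4x4, takes a point from camera to world coordinates). Camera axes: x right, y down, z forward; pixel columns grow to the right and rows downward; lengths in m; the calibration is good to about 2 mm. A picture is of the moment at which its call begins: read the wrist's pose just before it. calibration takes no time and is no camera call; for the wrist camera it gives the pose at the moment of the call.
- env.close_job(): hands the job in; it is judged then, once.
The state is a dict: "time_s": time; "q": joint angles; "qvel": joint speeds; "joint_efforts": joint torques, N m; "position": TCP position; "tool_rot": TCP orientation; "ft_force": force on the tool from outside, world axes, zero at the start; "wrist_torque": the same for the moment, N m; "grip_width": finger opening in m; "gripper_force": force on a finger pad.
Only numpy, scipy, OpenCV 4.12 (cv2) and the standard library are available. Lean on these libraries where they do the work, as an engineer would, in place of code of your own. Each camera call takes 0.05 s, during which the arm holds its last target. There are 200 camera calls.

## Task

Find which of the two brass scale beams in the wooden rack is lopsided. Test them one at a time: set the beam across the knife edge of the stand with the edge in its notch, let go and see whether it stays level or tips, and put it where it belongs before testing the other; a beam that stays level goes in the open kit drawer, the one that tips goes on the soldering board, both standing on their two feet. Finally push the drawer fully home; do not drop the beams or disturb the other things on the bench.

Things in the scene. Friction and masses are not known exactly. Their poses are not given: they have to be found in the camera images.
- beam_a: brass scale beam, 160 mm long along own y, on two square feet 24 x 24 x 30 mm tall, centred 68 mm either side of the middle; a bar 16 mm wide (own x), 12 to 36 mm above the soles, joins them. Origin: middle, at sole level; z up. 0.19 to 0.27 kg. Starts in either rack groove. Of the two look-alike beams one, not told which, has its centre of mass 14 mm off the middle along y
- beam_b: brass scale beam, 160 mm long along own y, on two square feet 24 x 24 x 30 mm tall, centred 68 mm either side of the middle; a bar 16 mm wide (own x), 12 to 36 mm above the soles, joins them. Origin: middle, at sole level; z up. 0.19 to 0.27 kg. Starts in either rack groove. Of the two look-alike beams one, not told which, has its centre of mass 14 mm off the middle along y
- beam_a_notch (a point): centre of the flat roof of the notch under the middle of the bar, 20 mm above the soles; it rests on knife_edge when the beam is on the edge. The notch is 8 mm deep, 17 mm wide at the mouth, narrowing to 9 mm at the roof, so it guides the beam onto the edge
- beam_b_notch (a point): the same point on the other beam
- rack: dark wooden rack, fixed; base plate 150 (x) x 176 (y) x 8 mm, origin at its underside centre. The beams stand on the base along y, 33 mm either side of the origin in x. Wooden cheeks (76 mm long, top 42 mm above the bench) flank the middle of each beam with 4 mm play, so no finger fits there; take a beam across a foot at its free end and lift it straight out
- knife_stand: dark steel balancing stand, fixed; base 60 (x) x 170 (y) x 12 mm, origin at its underside centre. A beam lies on it along y, soles 30 mm above the bench when level. Pads at y = +-68 mm, 17 mm above the bench, stop a tipping beam; a lopsided one tips about 0.17 rad within a second and stays so; a sound one stays level, at most rocking a little
- knife_edge (a point): middle of the top of the steel knife edge, 50 mm above the bench; the edge runs 24 mm along x and is 6 mm wide on top. Axes as knife_stand
- kit: small wooden bench-top cabinet 200 (x) x 220 (y) x 85 mm, fixed; origin at its underside centre, x from front to back, carcass front at x = -85 mm. Holds one drawer that slides out to -x
- kit_drawer0 (a joint): opening of the kit drawer in m: 0 = fully home (end stop), 0.13 = fully out; starts 0.115 to 0.13. Friction about 1 N
- kit_drawer0_handle (a point): centre of the drawer's brass bar handle, 110 mm long along y, 11 mm thick, 35 mm in front of the drawer front, 47 mm above the bench; x points into the cabinet
- drawer_floor (a point): centre of the drawer's inner floor, 22 mm above the bench, moves with the drawer. Inside 155 (x) x 178 (y) mm; a beam goes in along y. The inner face of the drawer front is 77.5 mm to -x of this point; from there back to the carcass (opening less 6 mm) it is open from above. Front top 72 mm, side walls 63 mm above the bench; a standing beam clears the cabinet's roof
- solder_board: scorched grey-brown soldering board lying flat, fixed, 208 (own x) x 119 (own y) x 18 mm; origin at its underside centre. A beam stands on it along the board's own x
- stake_anvil: little steel horn anvil, 60 x 90 x 58 mm, loose bystander; leave alone
- leather_roll: rolled brown leather cuff, 43 x 38 x 34 mm, loose bystander; leave alone
- wax_block: yellow block of beeswax, 30 x 46 x 19 mm, loose bystander; leave alone

How it is judged:
By the outcome, as a careful person would: the job done as asked, in the order asked, and still so for the second after the job is handed in, with the robot touching nothing.
It also fails if it takes over 72 s, if anything falls off the work surface, if the arm or the gripper's body presses on something with over 40 N, if the wrist force passes 120 N, or if a joint passes its speed limit or range.

## Working session

There is one attempt and no reset: what is moved stays moved. The work goes in short steps, Python scripts to look and compute and a shell command to move; the robot and the scene stay as the last step left them, time stands still between calls to the robot, and variables do not carry over. Pictures are saved under pics/ and viewed, at most 10 in all, crops included, and the job is handed in when it is done.

```bash
ls; mkdir -p pics; python3 - <<'E'
from rig import env, optics
import cv2,numpy as np
for n in ["scene","side","wrist"]:
    im=optics.get_image(n); cv2.imwrite(f"pics/{n}0.png",im[:,:,::-1])
    c=optics.calibration(n); print(n,c["fov_y"],c["cx"],c["cy"],np.round(c["T"],3).tolist())
s=env.observe(); print(s["time_s"],s["position"],np.round(s["tool_rot"],3).tolist(),env.hold_point_z,s["grip_width"])
a=cv2.imread("pics/scene0.png");b=cv2.imread("pics/side0.png")
cv2.imwrite("pics/scene0b.png",cv2.resize(a,(800,600),interpolation=cv2.INTER_CUBIC))
cv2.imwrite("pics/side0b.png",cv2.resize(b,(800,600),interpolation=cv2.INTER_CUBIC))
E
```

```text
pics
scene 43.34980565905021 268.41957944301 213.13046961845333 [[0.642, -0.532, 0.553, -0.129], [-0.767, -0.459, 0.448, -0.518], [0.016, -0.712, -0.702, 0.929], [0.0, 0.0, 0.0, 1.0]]
side 55.624316935637594 278.1629048130376 213.71407915009524 [[0.98, -0.089, 0.178, 0.399], [-0.198, -0.348, 0.916, -0.902], [-0.019, -0.933, -0.359, 0.441], [0.0, 0.0, 0.0, 1.0]]
wrist 69.14541608447023 281.30133780204596 209.34045762010942 [[0.39, 0.872, 0.295, 0.14], [0.921, -0.37, -0.126, 0.539], [-0.001, 0.321, -0.947, 0.374], [0.0, 0.0, 0.0, 1.0]]
0.15 [0.21547309 0.50579549 0.23087306] [[-0.92, 0.392, -0.001], [0.392, 0.92, -0.001], [0.0, -0.001, -1.0]] 0.0187 0.08561073461996532
```

View pics/scene0b.png

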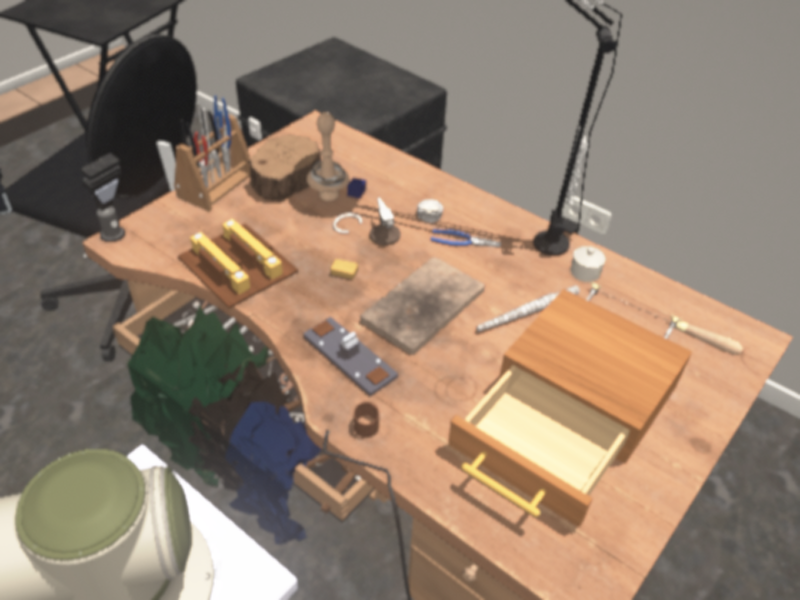

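View pics/side0b.png

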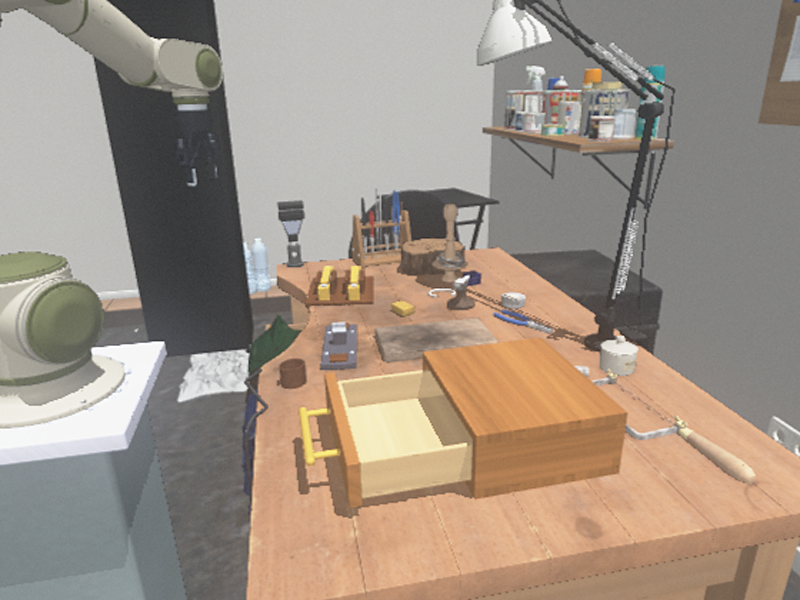

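The scene view shows the rack at about (238,262), the stand at (350,355), the board at (423,305), and the open drawer at (540,435), all in 800x600 pixels. I'll enlarge crops to read the corners.

```bash
python3 - <<'E'
import cv2
a=cv2.imread("pics/scene0.png")
def crop(n,x0,y0,w,h,s): cv2.imwrite(n,cv2.resize(a[y0:y0+h,x0:x0+w],None,fx=s,fy=s,interpolation=cv2.INTER_CUBIC))
crop("pics/c1.png",120,145,230,140,3.4)
crop("pics/c2.png",305,200,190,170,3.5)
E
```

```text
(no output)
```

View pics/c1.png

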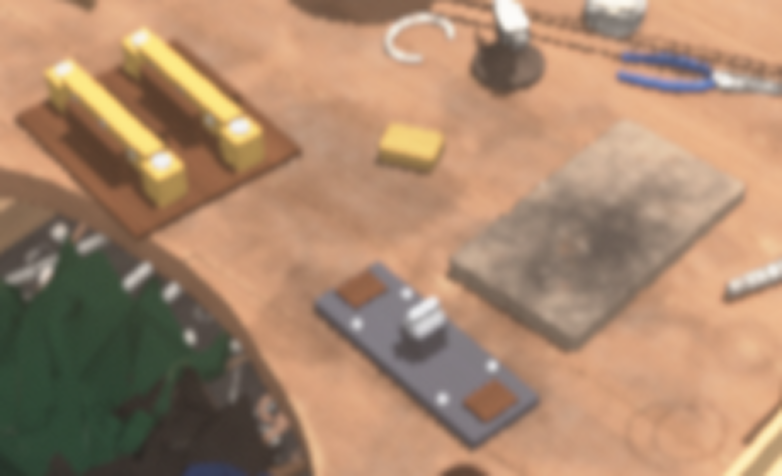

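View pics/c2.png

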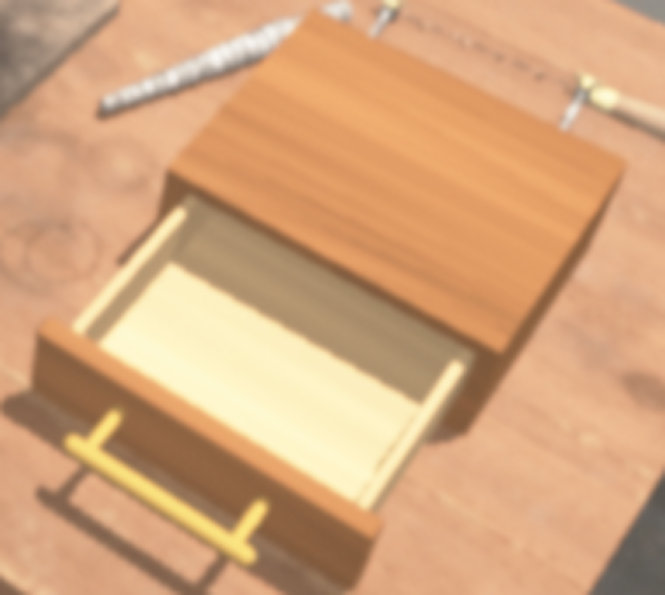

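```bash
cat > h.py <<'E'
import numpy as np
from rig import env, optics
from scipy.optimize import least_squares
def proj(c,P):
    f=210/np.tan(np.radians(c["fov_y"]/2)); T=c["T"]
    p=(np.atleast_2d(P)-T[:3,3])@T[:3,:3]
    return np.c_[f*p[:,0]/p[:,2]+c["cx"],f*p[:,1]/p[:,2]+c["cy"]]
def ray(c,uv,z):
    f=210/np.tan(np.radians(c["fov_y"]/2)); T=np.array(c["T"])
    d=T[:3,:3]@np.array([(uv[0]-c["cx"])/f,(uv[1]-c["cy"])/f,1]); o=T[:3,3]
    return o+d*(z-o[2])/d[2]
def fit(c,M,uv,x0=None):
    M=np.array(M,float);uv=np.array(uv,float);best=None
    def w(v):
        C,S=np.cos(v[2]),np.sin(v[2]); return np.c_[v[0]+C*M[:,0]-S*M[:,1],v[1]+S*M[:,0]+C*M[:,1],M[:,2]]
    for y in np.arange(-3,3.2,.5):
        r=least_squares(lambda v:(proj(c,w(v))-uv).ravel(),[.5,0,y],x_scale=[.1,.1,.5])
        if best is None or r.cost<best.cost: best=r
    v=best.x; print("xy",np.round(v[:2],4),"yaw",round(np.degrees(v[2])%360,2),"res",np.round(best.fun,1)); return v
E
python3 - <<'E'
from h import *
c=optics.calibration("scene")
A=lambda L:np.array([120,145])+np.array(L)/3.4-0.35
B=lambda L:np.array([305,200])+np.array(L)/3.5-0.35
# image left,top,right,bottom
def box(a,b,z): return [[-a,b,z],[a,b,z],[a,-b,z],[-a,-b,z]]
fit(c,box(.075,.088,.008),A([(18,118),(175,42),(299,152),(143,235)]))
fit(c,box(.030,.085,.012),A([(315,302),(378,264),(538,401),(473,437)]))
fit(c,[[-.104,.0595,.018],[.104,.0595,.018],[.104,-.0595,.018],[-.104,-.0595,.018]],A([(452,262),(628,122),(744,188),(572,343)]))
v=fit(c,box(.1,.11,.085),B([(170,172),(313,12),(625,163),(500,352)]))
v=fit(c,[[-.085,.11,.085],[.1,.11,.085],[.1,-.11,.085],[-.085,-.11,.085]],B([(170,172),(313,12),(625,163),(500,352)]))
for p in B([(68,440),(252,556)]): print("handle",ray(c,p,.047))
for p in B([(45,325),(380,520)]): print("front",ray(c,p,.072))
for p in A([(62,68),(162,161),(140,38),(238,129)]): print("beam ends tops",ray(c,p,.044))
print("edge",ray(c,A([(427,315)])[0],.05)); print("wax",ray(c,A([(412,135)])[0],.019))
E
```

```text
xy [0.5052 0.3421] yaw 351.35 res [-1.2 -0.1  0.3 -0.8  2.  -0.8 -1.   1.2]
xy [0.4708 0.0382] yaw 351.96 res [-0.9 -0.4  0.2 -1.1  0.7 -1.  -0.1  2.2]
xy [0.6407 0.0166] yaw 359.15 res [-2.2 -0.1 -0.8 -1.1  2.2  0.1  0.7  0.5]
xy [ 0.668  -0.2897] yaw 2.31 res [-2.7  1.5  0.9 -3.1  2.4 -2.9 -0.4  2.7]
xy [ 0.659  -0.2902] yaw 1.96 res [-1.3 -0.4 -0.5 -1.   1.1 -0.1  0.6  0.9]
handle [ 0.39684247 -0.23848505  0.047     ]
handle [ 0.40162254 -0.35554083  0.047     ]
front [ 0.43639908 -0.19116284  0.072     ]
front [ 0.44868315 -0.40044515  0.072     ]
beam ends tops [0.48310921 0.42080628 0.044     ]
beam ends tops [0.46133807 0.2840362  0.044     ]
beam ends tops [0.54708603 0.40349105 0.044     ]
beam ends tops [0.52203608 0.26780656 0.044     ]
edge [0.46926758 0.03282762 0.05      ]
wax [0.62225489 0.18513624 0.019     ]
```

```bash
R='{"linear":[0,0,0],"roll":1}'; python3 -m jog '[{"linear":[0,0,0],"roll":1},{"linear":[0,0,0],"roll":1},{"linear":[0,0,0],"roll":1},{"linear":[0,0,0],"roll":1},{"linear":[0,0,0],"roll":1},{"linear":[0,0,0],"roll":1},{"linear":[0,0,0],"roll":1},{"linear":[0,0,0],"roll":1},{"linear":[0,0,0],"roll":1},{"linear":[0,0,0],"roll":1},{"linear":[0,0,0],"roll":1},{"linear":[0,0,0],"roll":1}]' 0.2 60
python3 -m jog '[{"linear":[0,0,0],"roll":1},{"linear":[0,0,0],"roll":1},{"linear":[0,0,0],"roll":1},{"linear":[-0.36,0.86,0.09],"roll":0},{"linear":[-0.36,0.86,0.09],"roll":0},{"linear":[-0.36,0.86,0.09],"roll":0},{"linear":[-0.36,0.86,0.09],"roll":0},{"linear":[-0.36,0.86,0.09],"roll":0},{"linear":[-0.36,0.86,0.09],"roll":0},{"linear":[-0.36,0.86,0.09],"roll":0},{"linear":[-0.36,0.86,0.09],"roll":0},{"linear":[-0.36,0.86,0.09],"roll":0}]'
python3 -m jog '[{"linear":[0,0,0],"roll":0},{"linear":[0,0,0],"roll":0}]'
cat >> h.py <<'E'
import cv2,json
def snap(n):
    c=optics.calibration("wrist"); im=optics.get_image("wrist"); cv2.imwrite(f"pics/{n}.png",im[:,:,::-1])
    json.dump({k:np.array(v).tolist() for k,v in c.items()},open(f"pics/{n}.json","w"))
def cal(n): return {k:np.array(v) for k,v in json.load(open(f"pics/{n}.json")).items()}
def st():
    s=env.observe(); R=np.array(s["tool_rot"]); print(round(s["time_s"],2),"pos",np.round(s["position"],4),"yawx",round(np.degrees(np.arctan2(R[1,0],R[0,0])),2),"F",np.round(s["ft_force"],1),"w",round(s["grip_width"],4),"gf",round(s["gripper_force"],1)); return s
def to(x,y,z,yaw=None):
    "units in tool axes to reach xyz (after roll to yaw deg of tool x)"
    s=st();R=np.array(s["tool_rot"]);d=np.array([x,y,z])-s["position"]
    y0=np.degrees(np.arctan2(R[1,0],R[0,0]))
    if yaw is None: yaw=y0
    a=np.radians(yaw);Rn=np.array([[np.cos(a),np.sin(a),0],[np.sin(a),-np.cos(a),0],[0,0,-1]])
    print("roll units",round((y0-yaw)/5,3),"lin old",np.round(R.T@d/.04,3),"lin after roll",np.round(Rn.T@d/.04,3))
E
python3 -c "
from h import *
snap('w1');st()"
```

```text
time_s: 1.15
position: [0.2155, 0.5059, 0.231]
tool_rot: [[-0.116, 0.993, -0.0], [0.993, 0.116, -0.001], [-0.001, -0.0, -1.0]]
ft_force: [0.5, -0.2, 0.3]
grip_width: 0.0516
gripper_force: 0.0
time_s: 2.15
position: [0.5052, 0.3329, 0.1985]
tool_rot: [[0.141, 0.99, -0.001], [0.99, -0.141, -0.0], [-0.0, -0.001, -1.0]]
ft_force: [0.3, -0.2, -0.4]
grip_width: 0.0512
gripper_force: 0.0
time_s: 2.32
position: [0.505, 0.3329, 0.1979]
tool_rot: [[0.143, 0.99, -0.002], [0.99, -0.143, -0.001], [-0.001, -0.001, -1.0]]
ft_force: [-1.4, 0.6, 1.1]
grip_width: 0.0511
gripper_force: 0.0
2.37 pos [0.5039 0.3338 0.1984] yawx 81.86 F [-0.4  0.1  0.5] w 0.0511 gf 0.0
```

```bash
python3 -m jog '[{"linear":[-0.92,0.27,0],"roll":0},{"linear":[-0.92,0.27,0],"roll":0},{"linear":[-0.92,0.27,0],"roll":0},{"linear":[-0.92,0.27,0],"roll":0},{"linear":[-0.92,0.27,0],"roll":0},{"linear":[-0.92,0.27,0],"roll":0},{"linear":[-0.92,0.27,0],"roll":0},{"linear":[-0.92,0.27,0],"roll":0},{"linear":[0,0,0],"roll":0},{"linear":[0,0,0],"roll":0}]' >/dev/null
python3 -c "
from h import *
st();snap('w2')"
python3 -m jog '[{"linear":[-0.9,-0.01,-0.06],"roll":0},{"linear":[-0.9,-0.01,-0.06],"roll":0},{"linear":[-0.9,-0.01,-0.06],"roll":0},{"linear":[-0.9,-0.01,-0.06],"roll":0},{"linear":[-0.9,-0.01,-0.06],"roll":0},{"linear":[-0.9,-0.01,-0.06],"roll":0},{"linear":[-0.9,-0.01,-0.06],"roll":0},{"linear":[-0.9,-0.01,-0.06],"roll":0},{"linear":[-0.9,-0.01,-0.06],"roll":0},{"linear":[0,0,0],"roll":0},{"linear":[0,0,0],"roll":0}]' >/dev/null
python3 -c "
from h import *
st();snap('w3')
a=[cv2.resize(cv2.imread(f'pics/w{i}.png'),(400,300),interpolation=cv2.INTER_AREA) for i in (1,2,3)]
cv2.imwrite('pics/m1.png',cv2.resize(cv2.imread('pics/w1.png'),(800,600),interpolation=cv2.INTER_CUBIC))
cv2.imwrite('pics/m2.png',cv2.resize(cv2.imread('pics/w2.png'),(800,600),interpolation=cv2.INTER_CUBIC))
cv2.imwrite('pics/m3.png',cv2.resize(cv2.imread('pics/w3.png'),(800,600),interpolation=cv2.INTER_CUBIC))
"
```

```text
3.2 pos [0.5477 0.0302 0.1991] yawx 81.83 F [-0.2  0.7 -0.5] w 0.051 gf 0.0
4.17 pos [ 0.4993 -0.2892  0.2204] yawx 81.93 F [-0.3  0.2 -0. ] w 0.0511 gf 0.0
```

View pics/m1.png

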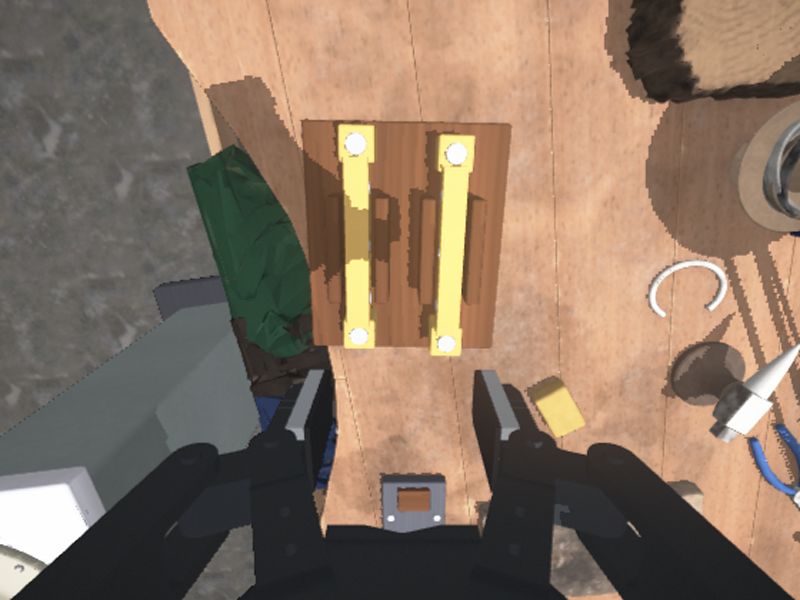

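View pics/m2.png

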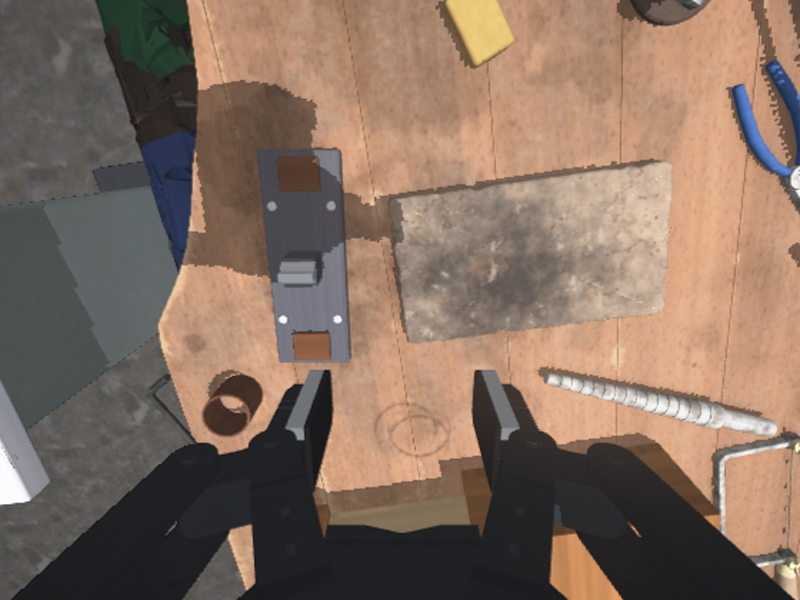

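View pics/m3.png

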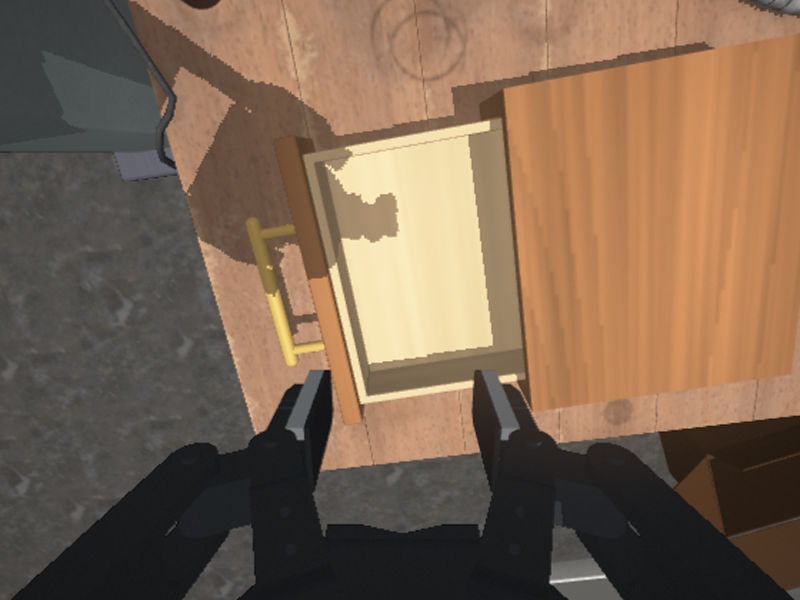

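```bash
python3 - <<'E'
from h import *
S=lambda L:(np.array(L)+.5)/1.42857-.5
def box(a,b,z): return [[-a,b,z],[a,b,z],[a,-b,z],[-a,-b,z]]
c=cal("w1")
r=fit(c,box(.075,.088,.008),S([(303,121),(511,124),(492,348),(313,345)]))
for n,p,q in (("L",(356,144),(359,336)),("R",(456,154),(446,344))):
    for z in (.038,.044):
        P,Q=ray(c,S([p])[0],z),ray(c,S([q])[0],z); d=P-Q
        print(n,z,"mid",((P+Q)/2)[:2],"yaw",np.degrees(np.arctan2(d[1],d[0]))-90,"len",np.linalg.norm(d))
for dx in (-.033,.033): print(r[:2]+dx*np.array([np.cos(r[2]),np.sin(r[2])]))
c=cal("w2")
fit(c,box(.030,.085,.012),S([(258,150),(340,149),(350,361),(281,362)]))
print("pads mid",(ray(c,S([(299,173)])[0],.017)+ray(c,S([(312,346)])[0],.017))/2,"edge",ray(c,S([(298,267)])[0],.05))
fit(c,box(.104,.0595,.018),S([(390,199),(671,161),(664,311),(409,341)]))
c=cal("w3")
for z,p in ((.085,(503,88)),(.085,(531,410)),(.072,(303,150)),(.072,(361,403)),(.072,(275,138)),(.047,(252,220)),(.047,(291,362)),(.022,(329,165)),(.022,(370,362))): print(p,ray(c,S([p])[0],z))
E
```

```text
xy [0.5092 0.3484] yaw 350.89 res [-1.3 -0.8  1.1 -0.3 -0.   0.8  0.2  0.9]
L 0.038 mid [0.47670143 0.35727115] yaw -9.144670996679835 len 0.13686111153871108
L 0.044 mid [0.47750171 0.35843058] yaw -9.144670996679821 len 0.13415057325282945
R 0.038 mid [0.54104552 0.34158868] yaw -9.046657132169557 len 0.13722999306654668
R 0.044 mid [0.54057147 0.3430587 ] yaw -9.046657132169528 len 0.134512149071301
[0.47656964 0.35359144]
[0.54173787 0.34314627]
xy [0.4754 0.0413] yaw 352.33 res [-0.6 -0.6  0.5 -0.3  0.9  0.9 -0.7  0.5]
pads mid [0.47497957 0.04192093 0.017     ] edge [0.47785482 0.04860265 0.05      ]
xy [0.6468 0.0232] yaw 359.43 res [-3.1 -1.1  3.5 -2.   1.2  2.1 -1.8  3. ]
(503, 88) [ 0.57399257 -0.17952828  0.085     ]
(531, 410) [ 0.58039897 -0.39831568  0.085     ]
(303, 150) [ 0.44912594 -0.19633944  0.072     ]
(361, 403) [ 0.45448069 -0.38286822  0.072     ]
(275, 138) [ 0.43321108 -0.18690867  0.072     ]
(252, 220) [ 0.39721594 -0.23728888  0.047     ]
(291, 362) [ 0.40012061 -0.35271417  0.047     ]
(329, 165) [ 0.45558309 -0.20775696  0.022     ]
(370, 362) [ 0.45945917 -0.37382766  0.022     ]
```

w1 shows the two beams in the rack, with end discs at (356,144)/(359,336) and (456,154)/(446,344). w2 shows the stand, corners (258,150) to (350,361), and the board. w3 shows the drawer, with its inner front edge at (303,150) to (361,403). The left beam comes first, taken at its -y foot.

```bash
python3 -c "
from h import *
to(.4664,.2906,.15,80.9)"
```

```text
4.22 pos [ 0.4995 -0.2881  0.2205] yawx 82.01 F [-0.2  0.6  0.6] w 0.0508 gf 0.0
roll units 0.222 lin old [14.21  -2.83   1.773] lin after roll [14.154 -3.105  1.761]
```

```bash
python3 -m jog '[{"linear":[0.888,-0.177,0],"roll":0},{"linear":[0.888,-0.177,0],"roll":0},{"linear":[0.888,-0.177,0],"roll":0},{"linear":[0.888,-0.177,0],"roll":0},{"linear":[0.888,-0.177,0],"roll":0},{"linear":[0.888,-0.177,0],"roll":0},{"linear":[0.888,-0.177,0],"roll":0},{"linear":[0.888,-0.177,0],"roll":0},{"linear":[0.888,-0.177,0],"roll":0},{"linear":[0.888,-0.177,0],"roll":0},{"linear":[0.888,-0.177,0],"roll":0},{"linear":[0.888,-0.177,0],"roll":0}]' >/dev/null
python3 -m jog '[{"linear":[0.888,-0.177,0.3],"roll":0},{"linear":[0.888,-0.177,0.5],"roll":0},{"linear":[0.888,-0.177,0.5],"roll":0},{"linear":[0.888,-0.177,0.5],"roll":0},{"linear":[0,0,0],"roll":0.22},{"linear":[0,0,0],"roll":0},{"linear":[0,0,0],"roll":0},{"linear":[0,0,0],"roll":0}]' >/dev/null
python3 -c "
from h import *
to(.4664,.2906,.013,80.9)"
```

```text
5.88 pos [0.4664 0.2889 0.1494] yawx 80.87 F [ 0.3  0.3 -0.1] w 0.0517 gf 0.0
roll units -0.006 lin old [ 0.04  -0.011  3.411] lin after roll [ 0.042 -0.007  3.411]
```

```bash
python3 -m jog '[{"linear":[0.03,0,0.8],"roll":0},{"linear":[0,0,0.8],"roll":0},{"linear":[0,0,0.8],"roll":0},{"linear":[0,0,0.6],"roll":0},{"linear":[0,0,0.4],"roll":0},{"linear":[0,0,0],"roll":0},{"linear":[0,0,0],"roll":0}]' 0.2 80
python3 -m jog '[{"linear":[0,0,0],"roll":0},{"linear":[0,0,0],"roll":0},{"linear":[0,0,0],"roll":0},{"linear":[0,0,0],"roll":0},{"linear":[0,0,0],"roll":0},{"linear":[0,0,0],"roll":0}]' -1 80
```

```text
time_s: 6.47
position: [0.4673, 0.2895, 0.0131]
tool_rot: [[0.16, 0.987, 0.0], [0.987, -0.16, 0.0], [0.0, 0.0, -1.0]]
ft_force: [0.3, 0.4, -0.0]
grip_width: 0.0514
gripper_force: 0.0
time_s: 6.97
position: [0.4677, 0.2902, 0.0144]
tool_rot: [[0.159, 0.987, 0.003], [0.987, -0.159, 0.001], [0.001, 0.003, -1.0]]
ft_force: [-0.6, -1.6, 7.1]
grip_width: 0.0227
gripper_force: 79.0
```

```bash
python3 -m jog '[{"linear":[0,0,-0.4],"roll":0},{"linear":[0,0,-0.7],"roll":0},{"linear":[0,0,-0.7],"roll":0},{"linear":[0,0,-0.5],"roll":-0.26},{"linear":[0,0,0],"roll":0},{"linear":[0,0,0],"roll":0}]'
python3 -c "
from h import *
to(.4662,-.0259,.08,82.2)"
```

```text
time_s: 7.47
position: [0.4671, 0.2901, 0.1057]
tool_rot: [[0.137, 0.991, 0.002], [0.991, -0.137, 0.001], [0.001, 0.002, -1.0]]
ft_force: [-0.8, 0.1, -1.6]
grip_width: 0.0227
gripper_force: 78.7
7.47 pos [0.4671 0.2901 0.1057] yawx 82.11 F [-0.8  0.1 -1.6] w 0.0227 gf 78.7
roll units -0.018 lin old [-7.829  1.061  0.636] lin after roll [-7.83   1.05   0.642]
```

```bash
python3 -m jog '[{"linear":[-0.6,0.08,0],"roll":0},{"linear":[-0.9,0.12,0],"roll":0},{"linear":[-0.9,0.12,0],"roll":0},{"linear":[-0.9,0.12,0],"roll":0},{"linear":[-0.9,0.12,0],"roll":0},{"linear":[-0.9,0.12,0],"roll":0},{"linear":[-0.9,0.12,0],"roll":0},{"linear":[-0.9,0.12,0],"roll":0},{"linear":[-0.6,0.08,0.3],"roll":0},{"linear":[-0.33,0.04,0.3],"roll":0},{"linear":[0,0,0],"roll":0},{"linear":[0,0,0],"roll":0}]' >/dev/null
python3 -c "
from h import *
to(.4662,-.0259,.04,82.2)
snap('w4')
im=optics.get_image('side');cv2.imwrite('pics/s4.png',im[:,:,::-1])
a=cv2.resize(cv2.imread('pics/w4.png')[60:320,100:360],(400,400),interpolation=cv2.INTER_CUBIC)
p=proj(optics.calibration('side'),[.475,.04,.06])[0].astype(int);print(p)
b=cv2.resize(cv2.imread('pics/s4.png')[p[1]-50:p[1]+50,p[0]-50:p[0]+50],(400,400),interpolation=cv2.INTER_CUBIC)
cv2.imwrite('pics/m4.png',np.hstack([a,b]))"
```

```text
8.47 pos [ 0.4643 -0.026   0.0795] yawx 82.01 F [ 0.4  0.9 -1.7] w 0.0224 gf 78.6
roll units -0.038 lin old [0.009 0.049 0.987] lin after roll [0.009 0.046 0.987]
[237 221]
```

View pics/m4.png

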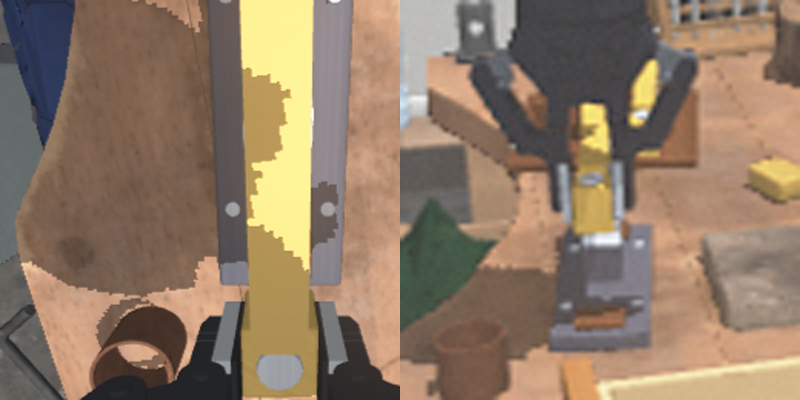

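The view shows the held beam level and in line with the stand, with the bar centred on its base. Now I lower it.

```bash
python3 -m jog '[{"linear":[0,0.04,0.3],"roll":0},{"linear":[0,0,0.4],"roll":0},{"linear":[0,0,0.25],"roll":0},{"linear":[0,0,0],"roll":0},{"linear":[0,0,0],"roll":0}]'
python3 -m jog '[{"linear":[0,0,0.06],"roll":0},{"linear":[0,0,0.06],"roll":0},{"linear":[0,0,0],"roll":0},{"linear":[0,0,0],"roll":0}]'
```

```text
time_s: 8.98
position: [0.4668, -0.0253, 0.0428]
tool_rot: [[0.136, 0.991, -0.0], [0.991, -0.136, 0.0], [0.0, -0.0, -1.0]]
ft_force: [-0.6, 0.5, -1.2]
grip_width: 0.0224
gripper_force: 78.6
time_s: 9.32
position: [0.4668, -0.0261, 0.038]
tool_rot: [[0.137, 0.991, 0.0], [0.991, -0.137, -0.0], [-0.0, 0.0, -1.0]]
ft_force: [0.1, -0.4, -2.2]
grip_width: 0.0227
gripper_force: 78.6
```

```bash
python3 -m jog '[{"linear":[0,0,0.025],"roll":0},{"linear":[0,0,0],"roll":0},{"linear":[0,0,0],"roll":0}]'|grep -E "pos|ft"
python3 -m jog '[{"linear":[0,0,0.025],"roll":0},{"linear":[0,0,0],"roll":0},{"linear":[0,0,0],"roll":0}]'|grep -E "pos|ft"
python3 -m jog '[{"linear":[0,0,0.025],"roll":0},{"linear":[0,0,0],"roll":0},{"linear":[0,0,0],"roll":0}]'|grep -E "pos|ft"
```

```text
position: [0.4668, -0.0262, 0.0368]
ft_force: [-0.6, -0.3, -1.5]
position: [0.4669, -0.0262, 0.0361]
ft_force: [-1.6, -0.8, 4.1]
position: [0.467, -0.0262, 0.0354]
ft_force: [-2.6, -0.6, 11.5]
```

```bash
python3 -m jog '[{"linear":[0,0,-0.03],"roll":0},{"linear":[0,0,0],"roll":0},{"linear":[0,0,0],"roll":0}]'|grep -E "pos|ft"
python3 -m jog '[{"linear":[0,0,0],"roll":0},{"linear":[0,0,0],"roll":0},{"linear":[0,0,0],"roll":0},{"linear":[0,0,0],"roll":0},{"linear":[0,0,-0.3],"roll":0},{"linear":[0,0,-0.7],"roll":0},{"linear":[0,0,-0.7],"roll":0},{"linear":[0,0,0],"roll":0},{"linear":[0,0,0],"roll":0},{"linear":[0,0,0],"roll":0},{"linear":[0,0,0],"roll":0},{"linear":[0,0,0],"roll":0}]' 0.2|grep -E "pos|ft|wid"
python3 -m jog '[{"linear":[0,0,0],"roll":0},{"linear":[0,0,0],"roll":0},{"linear":[0,0,0],"roll":0},{"linear":[0,0,0],"roll":0},{"linear":[0,0,0],"roll":0},{"linear":[0,0,0],"roll":0},{"linear":[0,0,0],"roll":0},{"linear":[0,0,0],"roll":0}]'>/dev/null
python3 -c "
from h import *
st();snap('w5')
im=optics.get_image('side');cv2.imwrite('pics/s5.png',im[:,:,::-1])
im=optics.get_image('scene');cv2.imwrite('pics/sc5.png',im[:,:,::-1])
a=cv2.resize(cv2.imread('pics/w5.png')[40:300,100:360],(400,400),interpolation=cv2.INTER_CUBIC)
p=proj(optics.calibration('scene'),[.475,.04,.05])[0].astype(int)
b=cv2.resize(cv2.imread('pics/sc5.png')[p[1]-50:p[1]+50,p[0]-50:p[0]+50],(400,400),interpolation=cv2.INTER_CUBIC)
cv2.imwrite('pics/m5.png',np.hstack([a,b]))"
```

```text
position: [0.4669, -0.0262, 0.0361]
ft_force: [-1.7, -0.7, 5.2]
position: [0.4663, -0.026, 0.1029]
ft_force: [0.7, 0.0, -0.0]
grip_width: 0.0512
11.98 pos [ 0.4667 -0.0262  0.1039] yawx 82.12 F [0.6 0.3 0.6] w 0.0513 gf 0.0
```

View pics/m5.png

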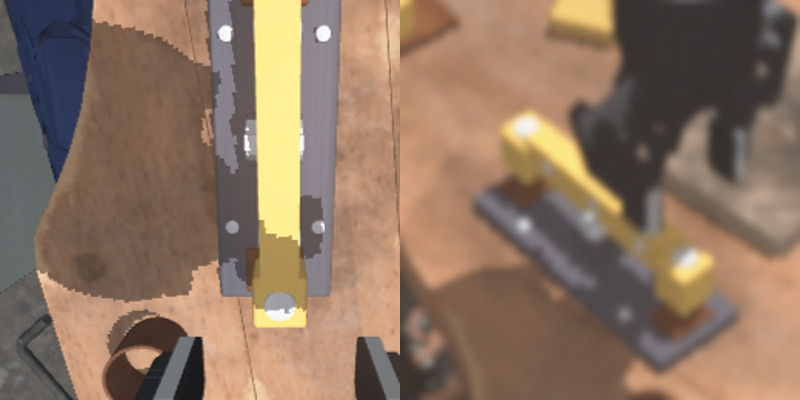

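The beam sits on the edge, with discs at (685,258) and (525,125) in the crop. I'll compare these with the level and tipped predictions.

```bash
python3 - <<'E'
from h import *
c=optics.calibration("scene"); p=proj(c,[.475,.04,.05])[0].astype(int)-50
obs=np.array([(125,125),(285,258)])/4-.4+p
b=np.radians(90-7.8)
w=cal("w5"); 
for t in (-.17,0,.17):
    P=[]
    for s in (1,-1):
        d=s*.068; h=.016; r=d*np.cos(t)-h*np.sin(t); z=.05+d*np.sin(t)+h*np.cos(t)
        P.append([.4754+r*np.cos(b),.0415+r*np.sin(b),z])
    q=proj(c,P); print(t,"scene pred",q.round(1).tolist(),"diff",(q[1]-q[0]).round(1),"wrist",proj(w,P).round(1).tolist())
print("obs",obs.round(1).tolist(),obs[1]-obs[0],"wrist near",(282,239))
im=cv2.imread("pics/w5.png"); g=im.min(2); 
n,l,s,ce=cv2.connectedComponentsWithStats((g>200).astype(np.uint8))
print([(ce[i].round(1).tolist(),s[i,4]) for i in range(1,n) if s[i,4]>15 and 150<ce[i][0]<350])
E
```

```text
-0.17 scene pred [[224.8, 216.4], [263.2, 241.6]] diff [38.3 25.2] wrist [[280.0, 0.7], [280.1, 244.0]]
0 scene pred [[225.1, 213.2], [264.2, 246.0]] diff [39.2 32.8] wrist [[279.9, -2.9], [280.2, 241.8]]
0.17 scene pred [[225.9, 210.6], [264.7, 250.0]] diff [38.8 39.4] wrist [[279.9, -1.9], [280.2, 236.9]]
obs [[224.8, 214.8], [264.8, 248.1]] [40.   33.25] wrist near (282, 239)
[([279.6, 5.2], np.int32(266)), ([246.0, 61.3], np.int32(69)), ([309.9, 61.4], np.int32(75)), ([259.9, 133.1], np.int32(27)), ([295.5, 133.8], np.int32(25)), ([281.7, 244.0], np.int32(98))]
```

The measured offset of 33.3 px matches level (32.8 predicted, against 25 or 39 tipped), so this beam is sound and goes in the drawer. I'll re-grip it and carry it over.

```bash
python3 -m jog '[{"linear":[0,0,0.5],"roll":0},{"linear":[0,0,0.6],"roll":0},{"linear":[0,0,0.4],"roll":0},{"linear":[0,0,0.15],"roll":0},{"linear":[0,0,0],"roll":0},{"linear":[0,0,0],"roll":0}]' 0.2 80|grep -E "pos|ft"
python3 -m jog '[{"linear":[0,0,0],"roll":0},{"linear":[0,0,0],"roll":0},{"linear":[0,0,0],"roll":0},{"linear":[0,0,0],"roll":0},{"linear":[0,0,0],"roll":0}]' -1 80|grep -E "pos|ft|grip"
python3 -m jog '[{"linear":[0,0,-0.3],"roll":0},{"linear":[0,0,-0.6],"roll":0},{"linear":[0,0,-0.8],"roll":0},{"linear":[0,0,-0.8],"roll":0},{"linear":[0,0,-0.5],"roll":0},{"linear":[0,0,0],"roll":0}]'|grep -E "pos|ft|grip"
python3 -c "
from h import *
to(.5175,-.3585,.1,91.7)"
```

```text
position: [0.467, -0.0262, 0.0384]
ft_force: [0.1, 0.8, 0.6]
position: [0.4672, -0.0262, 0.0385]
ft_force: [-1.3, 0.3, 4.8]
grip_width: 0.0226
gripper_force: 79.3
position: [0.4682, -0.0265, 0.1615]
ft_force: [0.1, -0.0, -2.6]
grip_width: 0.0226
gripper_force: 78.8
13.55 pos [ 0.4682 -0.0265  0.1615] yawx 82.14 F [ 0.1 -0.  -2.6] w 0.0226 gf 78.8
roll units -1.912 lin old [-8.05   2.346  1.565] lin after roll [-8.332  0.987  1.537]
```

```bash
python3 -m jog '[{"linear":[-0.5,0.15,0],"roll":0},{"linear":[-0.9,0.26,0],"roll":0},{"linear":[-0.9,0.26,0],"roll":0},{"linear":[-0.9,0.26,0],"roll":0},{"linear":[-0.9,0.26,0],"roll":0},{"linear":[-0.9,0.26,0],"roll":0},{"linear":[-0.9,0.26,0],"roll":0},{"linear":[-0.9,0.26,0],"roll":0},{"linear":[-0.8,0.24,0],"roll":0},{"linear":[-0.45,0.13,0],"roll":0},{"linear":[0,0,0],"roll":-0.95},{"linear":[0,0,0],"roll":-0.96}]'>/dev/null
python3 -m jog '[{"linear":[0,0,0],"roll":0},{"linear":[0,0,0],"roll":0},{"linear":[0,0,0],"roll":0}]'>/dev/null
python3 -c "
from h import *
to(.5175,-.3585,.1,91.7);snap('w6')
im=cv2.imread('pics/w6.png');cv2.imwrite('pics/w6.png',im)"
```

```text
14.8 pos [ 0.5152 -0.3575  0.1572] yawx 91.56 F [-1.4 -0.2 -2.2] w 0.0221 gf 78.8
roll units -0.029 lin old [-0.027  0.059  1.429] lin after roll [-0.026  0.057  1.429]
```

```bash
python3 -m jog '[{"linear":[0,0.04,0.4],"roll":0},{"linear":[0,0,0.7],"roll":0},{"linear":[0,0,0.5],"roll":0},{"linear":[0,0,0.5],"roll":0},{"linear":[0,0,0.4],"roll":0},{"linear":[0,0,0.25],"roll":0},{"linear":[0,0,0.12],"roll":0},{"linear":[0,0,0],"roll":0},{"linear":[0,0,0],"roll":0}]'|grep -E "pos|ft"
python3 -m jog '[{"linear":[0,0,0.06],"roll":0},{"linear":[0,0,0.06],"roll":0},{"linear":[0,0,0],"roll":0},{"linear":[0,0,0],"roll":0}]'|grep -E "pos|ft"
```

```text
position: [0.5173, -0.3581, 0.0438]
ft_force: [0.1, 1.4, -1.1]
position: [0.5169, -0.3579, 0.0385]
ft_force: [0.7, -0.2, -2.3]
```

```bash
python3 -m jog '[{"linear":[0,0,0.03],"roll":0},{"linear":[0,0,0],"roll":0},{"linear":[0,0,0],"roll":0}]'|grep -E "pos|ft"
python3 -m jog '[{"linear":[0,0,0.025],"roll":0},{"linear":[0,0,0],"roll":0},{"linear":[0,0,0],"roll":0}]'|grep -E "pos|ft"
```

```text
position: [0.5169, -0.3579, 0.0371]
ft_force: [-0.4, -0.3, -1.4]
position: [0.5169, -0.3578, 0.0361]
ft_force: [0.1, -0.1, -1.7]
```

Expected contact is at about 0.0305.

```bash
python3 -m jog '[{"linear":[0,0,0.05],"roll":0},{"linear":[0,0,0.04],"roll":0},{"linear":[0,0,0],"roll":0},{"linear":[0,0,0],"roll":0}]'|grep -E "pos|ft"
python3 -m jog '[{"linear":[0,0,0.03],"roll":0},{"linear":[0,0,0],"roll":0},{"linear":[0,0,0],"roll":0}]'|grep -E "pos|ft"
python3 -m jog '[{"linear":[0,0,0.015],"roll":0},{"linear":[0,0,0],"roll":0},{"linear":[0,0,0],"roll":0}]'|grep -E "pos|ft"
```

```text
position: [0.5169, -0.3578, 0.0324]
ft_force: [0.3, -0.3, -2.0]
position: [0.5169, -0.3579, 0.0313]
ft_force: [-0.6, 0.0, -2.3]
position: [0.5171, -0.358, 0.0312]
ft_force: [-0.2, 1.2, 3.7]
```

```bash
python3 -m jog '[{"linear":[0,0,0],"roll":0},{"linear":[0,0,0],"roll":0},{"linear":[0,0,0],"roll":0},{"linear":[0,0,0],"roll":0},{"linear":[0,0,-0.3],"roll":0},{"linear":[0,0,-0.7],"roll":0},{"linear":[0,0,-0.8],"roll":0},{"linear":[0,0,-0.8],"roll":0},{"linear":[0,0,-0.6],"roll":0},{"linear":[0,0,0],"roll":0},{"linear":[0,0,0],"roll":0}]' 0.15|grep -E "pos|ft|wid"
python3 -c "
from h import *
to(.5301,.2753,.1,80.95);snap('w7')
c=cal('w7')
a=np.radians(91.6)
for n,z in (('stand',.022),):
  print([proj(c,[.5169+d*np.cos(a),-.358+d*np.sin(a),z+.036])[0].round(1).tolist() for d in (0,.136)])
im=cv2.imread('pics/w7.png'); g=im.min(2)
n,l,s,ce=cv2.connectedComponentsWithStats((g>200).astype(np.uint8))
print([(ce[i].round(1).tolist(),s[i,4]) for i in range(1,n) if s[i,4]>15 and 200<ce[i][0]<350])"
```

```text
position: [0.5172, -0.3581, 0.1598]
ft_force: [0.7, 0.8, -1.3]
grip_width: 0.0492
18.18 pos [ 0.5172 -0.3581  0.1598] yawx 91.67 F [ 0.7  0.8 -1.3] w 0.0492 gf 0.0
roll units 2.144 lin old [15.822  0.782  1.467] lin after roll [15.69  -2.171  1.495]
[[280.4, 209.9], [280.7, 27.4]]
[([279.7, 27.2], np.int32(289)), ([281.1, 207.7], np.int32(167))]
```

```bash
python3 -m jog '[{"linear":[0.879,0.043,0],"roll":0},{"linear":[0.879,0.043,0],"roll":0},{"linear":[0.879,0.043,0],"roll":0},{"linear":[0.879,0.043,0],"roll":0},{"linear":[0.879,0.043,0],"roll":0},{"linear":[0.879,0.043,0],"roll":0},{"linear":[0.879,0.043,0],"roll":0},{"linear":[0.879,0.043,0],"roll":0},{"linear":[0.879,0.043,0],"roll":0},{"linear":[0.879,0.043,0],"roll":0},{"linear":[0.879,0.043,0],"roll":0},{"linear":[0.879,0.043,0],"roll":0}]' 0.2>/dev/null
python3 -m jog '[{"linear":[0.879,0.043,0],"roll":0},{"linear":[0.879,0.043,0],"roll":0},{"linear":[0.879,0.043,0],"roll":0},{"linear":[0.879,0.043,0],"roll":0},{"linear":[0.879,0.043,0],"roll":0},{"linear":[0.879,0.043,0],"roll":0},{"linear":[0,0,0],"roll":0.72},{"linear":[0,0,0],"roll":0.72},{"linear":[0,0,0],"roll":0.7},{"linear":[0,0,0],"roll":0},{"linear":[0,0,0],"roll":0},{"linear":[0,0,0],"roll":0}]'>/dev/null
python3 -c "
from h import *
to(.5301,.2753,.015,80.95);snap('w8')
c=cal('w8');a=np.radians(80.95)
print([proj(c,[.5301+d*np.cos(a),.2753+d*np.sin(a),.044])[0].round(1).tolist() for d in (0,.136)])
im=cv2.imread('pics/w8.png'); g=im.min(2)
n,l,s,ce=cv2.connectedComponentsWithStats((g>200).astype(np.uint8))
print([(ce[i].round(1).tolist(),s[i,4]) for i in range(1,n) if s[i,4]>15 and 200<ce[i][0]<350])"
```

```text
20.23 pos [0.5292 0.2754 0.1579] yawx 81.06 F [-0.4 -0.2  0.3] w 0.0513 gf 0.0
roll units 0.021 lin old [3.000e-03 2.800e-02 3.573e+00] lin after roll [1.000e-03 2.300e-02 3.573e+00]
[[282.4, 205.8], [283.2, 31.8]]
[([283.5, 32.5], np.int32(288)), ([282.4, 204.5], np.int32(171)), ([246.9, 354.4], np.int32(19)), ([284.0, 353.9], np.int32(20))]
```

The detected discs match the prediction to about 1 px. I'll grip, lift and carry to the stand.

```bash
python3 -m jog '[{"linear":[0,0.02,0.8],"roll":0.02},{"linear":[0,0,0.9],"roll":0},{"linear":[0,0,0.8],"roll":0},{"linear":[0,0,0.6],"roll":0},{"linear":[0,0,0.45],"roll":0},{"linear":[0,0,0],"roll":0},{"linear":[0,0,0],"roll":0}]' 0.2 80|grep -E "pos|ft"
python3 -m jog '[{"linear":[0,0,0],"roll":0},{"linear":[0,0,0],"roll":0},{"linear":[0,0,0],"roll":0},{"linear":[0,0,0],"roll":0},{"linear":[0,0,0],"roll":0},{"linear":[0,0,0],"roll":0}]' -1 80|grep -E "pos|ft|grip"
python3 -m jog '[{"linear":[0,0,-0.4],"roll":0},{"linear":[0,0,-0.7],"roll":0},{"linear":[0,0,-0.7],"roll":0},{"linear":[0,0,-0.5],"roll":-0.26},{"linear":[0,0,0],"roll":0},{"linear":[0,0,0],"roll":0}]'|grep -E "pos|ft|grip"
python3 -c "
from h import *
to(.4667,-.0261,.08,82.1)"
```

```text
position: [0.5301, 0.2753, 0.0164]
ft_force: [0.5, -0.1, 0.6]
position: [0.531, 0.2758, 0.0186]
ft_force: [-1.0, -0.4, 5.6]
grip_width: 0.022
gripper_force: 79.2
position: [0.5303, 0.2755, 0.1096]
ft_force: [0.1, -0.7, -3.1]
grip_width: 0.0225
gripper_force: 78.9
21.87 pos [0.5303 0.2755 0.1096] yawx 82.16 F [ 0.1 -0.7 -3.1] w 0.0225 gf 78.9
roll units 0.012 lin old [-7.687 -0.548  0.734] lin after roll [-7.687 -0.538  0.74 ]
```

```bash
python3 -m jog '[{"linear":[-0.6,-0.04,0],"roll":0},{"linear":[-0.88,-0.06,0],"roll":0},{"linear":[-0.9,-0.06,0],"roll":0},{"linear":[-0.9,-0.06,0],"roll":0},{"linear":[-0.9,-0.07,0],"roll":0},{"linear":[-0.9,-0.07,0],"roll":0},{"linear":[-0.9,-0.07,0],"roll":0},{"linear":[-0.8,-0.06,0],"roll":0},{"linear":[-0.6,-0.04,0.3],"roll":0},{"linear":[-0.3,-0.02,0.4],"roll":0},{"linear":[0,0,0],"roll":0},{"linear":[0,0,0],"roll":0}]' >/dev/null
python3 -c "
from h import *
to(.4667,-.0261,.043,82.1)"
```

```text
22.87 pos [ 0.4656 -0.0259  0.0795] yawx 82.07 F [ 0.6  0.3 -2.5] w 0.0218 gf 78.9
roll units -0.007 lin old [-0.003  0.031  0.914] lin after roll [-0.002  0.027  0.914]
```

```bash
python3 -m jog '[{"linear":[0,0.02,0.3],"roll":0},{"linear":[0,0,0.3],"roll":0},{"linear":[0,0,0.2],"roll":0},{"linear":[0,0,0.08],"roll":0},{"linear":[0,0,0],"roll":0},{"linear":[0,0,0],"roll":0}]'|grep -E "pos|ft"
python3 -m jog '[{"linear":[0,0,0.04],"roll":0},{"linear":[0,0,0],"roll":0},{"linear":[0,0,0],"roll":0}]'|grep -E "pos|ft"
python3 -m jog '[{"linear":[0,0,0.02],"roll":0},{"linear":[0,0,0],"roll":0},{"linear":[0,0,0],"roll":0}]'|grep -E "pos|ft"
python3 -m jog '[{"linear":[0,0,0.02],"roll":0},{"linear":[0,0,0],"roll":0},{"linear":[0,0,0],"roll":0}]'|grep -E "pos|ft"
```

```text
position: [0.4676, -0.0256, 0.0458]
ft_force: [0.0, -0.5, -2.5]
position: [0.4675, -0.0259, 0.0442]
ft_force: [0.5, 0.8, -3.3]
position: [0.4674, -0.026, 0.0432]
ft_force: [-0.8, 0.5, -2.2]
position: [0.4673, -0.0259, 0.0423]
ft_force: [0.7, 0.0, -2.5]
```

```bash
python3 -m jog '[{"linear":[0,0,0.025],"roll":0},{"linear":[0,0,0],"roll":0},{"linear":[0,0,0],"roll":0}]'|grep -E "pos|ft"
python3 -m jog '[{"linear":[0,0,0.025],"roll":0},{"linear":[0,0,0],"roll":0},{"linear":[0,0,0],"roll":0}]'|grep -E "pos|ft"
python3 -m jog '[{"linear":[0,0,0.02],"roll":0},{"linear":[0,0,0],"roll":0},{"linear":[0,0,0],"roll":0}]'|grep -E "pos|ft"
```

```text
position: [0.4673, -0.0259, 0.0413]
ft_force: [-0.1, 0.9, -2.2]
position: [0.4674, -0.026, 0.0405]
ft_force: [-0.7, -1.0, 1.3]
position: [0.4675, -0.026, 0.0399]
ft_force: [-1.7, 0.1, 6.8]
```

```bash
python3 -m jog '[{"linear":[0,0,-0.015],"roll":0},{"linear":[0,0,0],"roll":0}]'|grep -E "pos|ft"
python3 -m jog '[{"linear":[0,0,0],"roll":0},{"linear":[0,0,0],"roll":0},{"linear":[0,0,0],"roll":0},{"linear":[0,0,0],"roll":0},{"linear":[0,0,-0.3],"roll":0},{"linear":[0,0,-0.7],"roll":0},{"linear":[0,0,-0.6],"roll":0},{"linear":[0,0,0],"roll":0},{"linear":[0,0,0],"roll":0},{"linear":[0,0,0],"roll":0},{"linear":[0,0,0],"roll":0},{"linear":[0,0,0],"roll":0}]' 0.2|grep -E "pos|ft|wid"
python3 -m jog '[{"linear":[0,0,0],"roll":0},{"linear":[0,0,0],"roll":0},{"linear":[0,0,0],"roll":0},{"linear":[0,0,0],"roll":0},{"linear":[0,0,0],"roll":0},{"linear":[0,0,0],"roll":0},{"linear":[0,0,0],"roll":0},{"linear":[0,0,0],"roll":0}]'>/dev/null
python3 -c "
from h import *
st();snap('w9');w=cal('w9');c=optics.calibration('scene')
im=optics.get_image('scene');cv2.imwrite('pics/sc9.png',im[:,:,::-1])
b=np.radians(90-7.8)
for t in (-.17,0,.17):
    P=[]
    for s in (1,-1):
        d=s*.068; h=.016; r=d*np.cos(t)-h*np.sin(t); z=.05+d*np.sin(t)+h*np.cos(t)
        P.append([.4754+r*np.cos(b),.0415+r*np.sin(b),z])
    q=proj(c,P); print(t,q.round(1).tolist(),(q[1]-q[0]).round(1),proj(w,P).round(1).tolist())
def f(im,x0,x1,y0,y1,T,m):
    n,l,s,ce=cv2.connectedComponentsWithStats((im.min(2)>T).astype(np.uint8))
    print([(ce[i].round(1).tolist(),int(s[i,4])) for i in range(1,n) if s[i,4]>m and x0<ce[i][0]<x1 and y0<ce[i][1]<y1])
f(cv2.imread('pics/w9.png'),200,350,-1,300,200,15)
for n in ('sc5','sc9'): f(cv2.imread('pics/%s.png'%n),210,280,200,260,175,2)
"
```

```text
position: [0.4675, -0.0259, 0.0403]
ft_force: [-0.9, 0.2, 2.5]
position: [0.4669, -0.0258, 0.1032]
ft_force: [0.3, 0.3, 0.5]
grip_width: 0.0511
26.7 pos [ 0.4673 -0.0259  0.1041] yawx 82.17 F [ 0.9  0.2 -0.7] w 0.0514 gf 0.0
-0.17 [[224.8, 216.4], [263.2, 241.6]] [38.3 25.2] [[279.2, 1.4], [279.2, 244.3]]
0 [[225.1, 213.2], [264.2, 246.0]] [39.2 32.8] [[279.0, -2.2], [279.3, 242.0]]
0.17 [[225.9, 210.6], [264.7, 250.0]] [38.8 39.4] [[278.9, -1.1], [279.4, 237.1]]
[([280.8, 7.5], 366), ([245.9, 61.6], 75), ([309.1, 61.7], 74), ([260.1, 132.1], 46)]
[([225.0, 215.0], 25), ([224.3, 239.7], 3), ([265.5, 248.5], 14)]
[([225.5, 218.0], 20), ([224.6, 239.8], 5)]
```

The far disc dropped from row 215 to 218, which means tipped with the -y end up, so this is the lopsided beam. I'll grip the raised foot lightly, swing it down to level about the edge, then grip firmly.

```bash
python3 -m jog '[{"linear":[0,0,0.4],"roll":0},{"linear":[0,0,0.5],"roll":0},{"linear":[0,0,0.3],"roll":0},{"linear":[0,0,0.1],"roll":0},{"linear":[0,0,0],"roll":0},{"linear":[0,0,0],"roll":0}]' 0.2 20|grep -E "pos|ft"
python3 -m jog '[{"linear":[0,0,0],"roll":0},{"linear":[0,0,0],"roll":0},{"linear":[0,0,0],"roll":0},{"linear":[0,0,0],"roll":0},{"linear":[0,0,0],"roll":0},{"linear":[0,0,0],"roll":0}]' -1 20|grep -E "pos|ft|grip"
python3 -m jog '[{"linear":[0,0,0.05],"roll":0},{"linear":[0,0,0.05],"roll":0},{"linear":[0,0,0.05],"roll":0},{"linear":[0,0,0],"roll":0},{"linear":[0,0,0],"roll":0}]'|grep -E "pos|ft|grip"
```

```text
position: [0.4676, -0.026, 0.0525]
ft_force: [-0.2, 0.7, 0.2]
position: [0.4677, -0.026, 0.0525]
ft_force: [-0.5, -0.3, 3.7]
grip_width: 0.0235
gripper_force: 26.5
position: [0.4675, -0.0261, 0.046]
ft_force: [0.5, -1.0, 2.5]
grip_width: 0.0235
gripper_force: 26.8
```

```bash
python3 -m jog '[{"linear":[0,0,0.05],"roll":0},{"linear":[0,0,0.05],"roll":0},{"linear":[0,0,0.04],"roll":0},{"linear":[0,0,0],"roll":0},{"linear":[0,0,0],"roll":0}]'|grep -E "pos|ft|grip"
python3 -c "
from h import *
im=optics.get_image('scene');cv2.imwrite('pics/sc10.png',im[:,:,::-1])
def f(im,x0,x1,y0,y1,T,m):
    n,l,s,ce=cv2.connectedComponentsWithStats((im.min(2)>T).astype(np.uint8))
    print([(ce[i].round(1).tolist(),int(s[i,4])) for i in range(1,n) if s[i,4]>m and x0<ce[i][0]<x1 and y0<ce[i][1]<y1])
f(cv2.imread('pics/sc10.png'),210,280,200,260,175,2)
f(cv2.imread('pics/sc10.png'),210,280,200,260,150,2)"
```

```text
position: [0.4674, -0.026, 0.0404]
ft_force: [0.4, -4.1, 2.5]
grip_width: 0.0232
gripper_force: 26.9
[([225.3, 214.4], 23), ([224.6, 239.8], 5)]
[([225.5, 214.5], 36), ([224.3, 239.9], 9)]
```

```bash
python3 -m jog '[{"linear":[0,0,-0.02],"roll":0},{"linear":[0,0,0],"roll":0}]'|grep -E "pos|ft"
python3 -m jog '[{"linear":[0,0,0],"roll":0},{"linear":[0,0,0],"roll":0},{"linear":[0,0,0],"roll":0},{"linear":[0,0,-0.3],"roll":0},{"linear":[0,0,-0.6],"roll":0},{"linear":[0,0,-0.8],"roll":0},{"linear":[0,0,-0.7],"roll":0},{"linear":[0,0,-0.3],"roll":0},{"linear":[0,0,0],"roll":0.5},{"linear":[0,0,0],"roll":1},{"linear":[0,0,0],"roll":1},{"linear":[0,0,0],"roll":1}]' -1 90|grep -E "pos|ft|grip"
python3 -m jog '[{"linear":[0,0,0],"roll":1},{"linear":[0,0,0],"roll":1},{"linear":[0,0,0],"roll":1},{"linear":[0,0,0],"roll":1},{"linear":[0,0,0],"roll":1},{"linear":[0,0,0],"roll":1},{"linear":[0,0,0],"roll":1},{"linear":[0,0,0],"roll":1},{"linear":[0,0,0],"roll":1},{"linear":[0,0,0],"roll":1},{"linear":[0,0,0],"roll":1},{"linear":[0,0,0],"roll":1}]'>/dev/null
python3 -m jog '[{"linear":[0,0,0],"roll":1},{"linear":[0,0,0],"roll":0},{"linear":[0,0,0],"roll":0}]'>/dev/null
python3 -c "
from h import *
to(.578,.0225,.1,-.6)"
```

```text
position: [0.4671, -0.0259, 0.0411]
ft_force: [1.3, -3.6, -1.8]
position: [0.4666, -0.0253, 0.1489]
ft_force: [0.4, -0.9, -2.2]
grip_width: 0.0221
gripper_force: 92.0
31.1 pos [ 0.4668 -0.0254  0.1489] yawx -0.16 F [ 0.1 -0.8 -2.5] w 0.0218 gf 92.1
roll units 0.087 lin old [ 2.779 -1.205  1.221] lin after roll [ 2.768 -1.228  1.224]
```

```bash
python3 -m jog '[{"linear":[0.5,-0.2,0],"roll":0},{"linear":[0.8,-0.35,0],"roll":0.08},{"linear":[0.8,-0.35,0.2],"roll":0},{"linear":[0.48,-0.22,0.5],"roll":0},{"linear":[0.2,-0.1,0.7],"roll":0},{"linear":[0,0,0.7],"roll":0},{"linear":[0,0,0.4],"roll":0},{"linear":[0,0,0.2],"roll":0},{"linear":[0,0,0],"roll":0},{"linear":[0,0,0],"roll":0}]'|grep -E "pos|ft"
python3 -c "
from h import *
st();snap('w11');c=cal('w11')
f=lambda L:[proj(c,p)[0].round(1).tolist() for p in L]
print(f([[.578,.0225,.035+.036],[.714,.021,.035+.036]]))
im=cv2.imread('pics/w11.png');cv2.imwrite('pics/m11.png',cv2.resize(im,(800,600),interpolation=cv2.INTER_CUBIC))"
```

```text
position: [0.5792, 0.0218, 0.0419]
ft_force: [-0.3, 0.5, -1.9]
31.93 pos [0.5792 0.0218 0.0419] yawx -0.67 F [-0.3  0.5 -1.9] w 0.0217 gf 92.1
[[282.0, 306.4], [282.9, -77.5]]
```

View pics/m11.png

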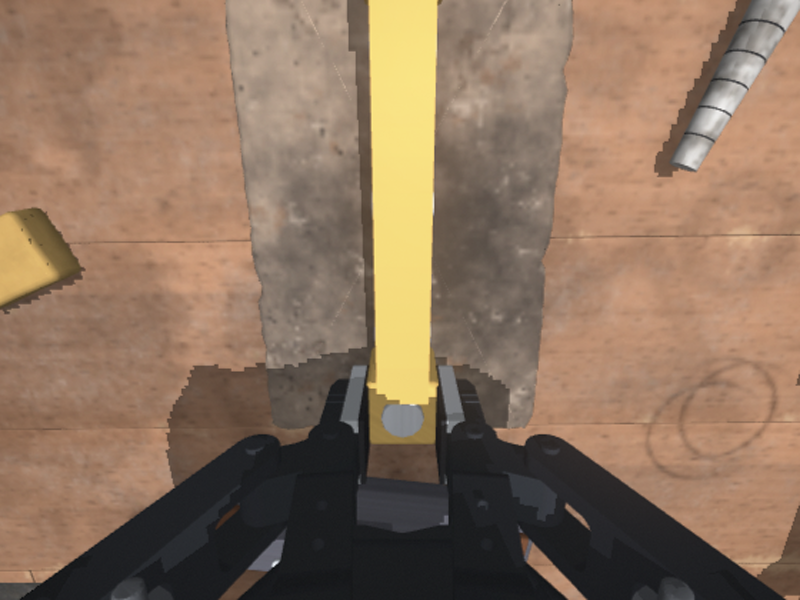

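The beam is centred across the board (board edges at x of about 270 and 540, beam at 403). I'll check the near edge at row 427 numerically.

```bash
python3 -c "
from h import *
c=cal('w11')
S=lambda p:(np.array(p)+.5)/1.42857-.5
print(ray(c,S((400,427)),.018),ray(c,S((403,418)),.067),ray(c,S((403,444)),.061),ray(c,S((270,390)),.018),ray(c,S((538,390)),.018))"
python3 -m jog '[{"linear":[0,0,0.08],"roll":0},{"linear":[0,0,0.08],"roll":0},{"linear":[0,0,0.05],"roll":0},{"linear":[0,0,0],"roll":0},{"linear":[0,0,0],"roll":0}]'|grep -E "pos|ft"
```

```text
[0.54487485 0.02410286 0.018     ] [0.58249699 0.02249327 0.067     ] [0.56823182 0.02261565 0.061     ] [0.56431064 0.08049572 0.018     ] [ 0.56315119 -0.03620287  0.018     ]
position: [0.579, 0.0218, 0.033]
ft_force: [-0.1, -0.5, -2.4]
```

```bash
python3 -m jog '[{"linear":[0,0,0.04],"roll":0},{"linear":[0,0,0],"roll":0},{"linear":[0,0,0],"roll":0}]'|grep -E "pos|ft"
python3 -m jog '[{"linear":[0,0,0.025],"roll":0},{"linear":[0,0,0],"roll":0},{"linear":[0,0,0],"roll":0}]'|grep -E "pos|ft"
python3 -m jog '[{"linear":[0,0,0.02],"roll":0},{"linear":[0,0,0],"roll":0},{"linear":[0,0,0],"roll":0}]'|grep -E "pos|ft"
```

```text
position: [0.579, 0.0218, 0.0313]
ft_force: [0.3, 0.7, -2.7]
position: [0.579, 0.0218, 0.0303]
ft_force: [0.1, 0.1, -3.4]
position: [0.5791, 0.0218, 0.0296]
ft_force: [-1.3, 0.3, -1.3]
```

```bash
python3 -m jog '[{"linear":[0,0,0.02],"roll":0},{"linear":[0,0,0],"roll":0},{"linear":[0,0,0],"roll":0}]'|grep -E "pos|ft"
python3 -m jog '[{"linear":[0,0,0.02],"roll":0},{"linear":[0,0,0],"roll":0},{"linear":[0,0,0],"roll":0}]'|grep -E "pos|ft"
```

```text
position: [0.5792, 0.0218, 0.0289]
ft_force: [-0.1, 0.1, -1.0]
position: [0.5792, 0.0218, 0.0287]
ft_force: [-2.4, 1.0, 4.9]
```

```bash
python3 -m jog '[{"linear":[0,0,0],"roll":0},{"linear":[0,0,0],"roll":0},{"linear":[0,0,0.015],"roll":0},{"linear":[0,0,0],"roll":0}]' -1 20|grep -E "pos|ft|grip"
python3 -m jog '[{"linear":[0,0,0],"roll":0},{"linear":[0,0,0],"roll":0},{"linear":[0,0,0],"roll":0},{"linear":[0,0,0],"roll":0},{"linear":[0,0,-0.3],"roll":0},{"linear":[0,0,-0.8],"roll":0},{"linear":[0,0,-0.9],"roll":0},{"linear":[0,0,-0.9],"roll":0},{"linear":[0,0,-0.4],"roll":0},{"linear":[0,0,0],"roll":0},{"linear":[0,0,0],"roll":0}]' 0.2|grep -E "pos|ft|wid"
python3 -c "
from h import *
c=None;to(.357,-.2965,.16,0)
snap('w12');c=cal('w12')
print(proj(c,[[.579,.0218,.054],[.715,.0204,.054]]).round(1).tolist())
im=cv2.imread('pics/w12.png')
n,l,s,ce=cv2.connectedComponentsWithStats((im.min(2)>200).astype(np.uint8))
print([(ce[i].round(1).tolist(),int(s[i,4])) for i in range(1,n) if s[i,4]>15 and 200<ce[i][0]<350])"
```

```text
position: [0.5792, 0.0218, 0.0286]
ft_force: [-5.5, 0.5, 11.5]
grip_width: 0.022
gripper_force: 94.1
position: [0.5791, 0.0218, 0.1595]
ft_force: [0.1, -0.2, -1.4]
grip_width: 0.0514
34.9 pos [0.5791 0.0218 0.1595] yawx -0.73 F [ 0.1 -0.2 -1.4] w 0.0514 gf 0.0
roll units -0.146 lin old [-5.45   8.028 -0.016] lin after roll [-5.552  7.957 -0.012]
[[282.5, 208.0], [282.6, 28.1]]
[([281.6, 27.7], 284), ([281.5, 205.8], 169), ([309.1, 274.9], 22), ([303.0, 308.9], 20)]
```

Both beams are placed, and the discs on the board match level. Next I close the fingers and go in front of the handle.

```bash
python3 -m jog '[{"linear":[-0.5,0.72,0],"roll":0},{"linear":[-0.5,0.73,0],"roll":0},{"linear":[-0.5,0.73,0],"roll":0},{"linear":[-0.5,0.73,0],"roll":0},{"linear":[-0.5,0.73,0],"roll":0},{"linear":[-0.5,0.73,0],"roll":0},{"linear":[-0.5,0.73,0],"roll":0},{"linear":[-0.5,0.73,0],"roll":0},{"linear":[-0.5,0.73,0],"roll":0},{"linear":[-0.5,0.73,0],"roll":0},{"linear":[-0.5,0.73,0],"roll":0},{"linear":[0,0,0],"roll":-0.48}]' -1 40 >/dev/null
python3 -m jog '[{"linear":[0,0,0],"roll":0},{"linear":[0,0,0],"roll":0},{"linear":[0,0,0],"roll":0}]'>/dev/null
python3 -c "
from h import *
to(.355,-.296,.032,1.7)"
```

```text
36.2 pos [ 0.3551 -0.2952  0.1586] yawx 1.67 F [-0.1 -0.1 -0.2] w 0.0002 gf 0.0
roll units -0.006 lin old [-1.000e-03  2.500e-02  3.164e+00] lin after roll [-0.004  0.02   3.164]
```

```bash
python3 -m jog '[{"linear":[0,0.02,0.6],"roll":0},{"linear":[0,0,0.8],"roll":0},{"linear":[0,0,0.8],"roll":0},{"linear":[0,0,0.6],"roll":0},{"linear":[0,0,0.36],"roll":0},{"linear":[0,0,0],"roll":0},{"linear":[0.12,0,0],"roll":0},{"linear":[0.12,0,0],"roll":0},{"linear":[0,0,0],"roll":0}]'|grep -E "pos|ft"
python3 -m jog '[{"linear":[0.12,0,0],"roll":0},{"linear":[0.12,0,0],"roll":0},{"linear":[0.12,0,0],"roll":0},{"linear":[0.12,0,0],"roll":0},{"linear":[0.12,0,0],"roll":0},{"linear":[0.12,0,0],"roll":0},{"linear":[0.12,0,0],"roll":0},{"linear":[0.12,0,0],"roll":0}]'|grep -E "pos|ft"
```

```text
position: [0.3661, -0.2971, 0.0341]
ft_force: [0.7, -0.1, 0.7]
position: [0.4034, -0.2955, 0.0329]
ft_force: [-2.1, -0.3, 1.4]
```

```bash
python3 -m jog '[{"linear":[0.15,0,0],"roll":0},{"linear":[0.15,0,0],"roll":0},{"linear":[0.15,0,0],"roll":0},{"linear":[0.15,0,0],"roll":0},{"linear":[0.15,0,0],"roll":0},{"linear":[0.15,0,0],"roll":0},{"linear":[0.15,0,0],"roll":0},{"linear":[0.15,0,0],"roll":0},{"linear":[0.15,0,0],"roll":0},{"linear":[0.15,0,0],"roll":0},{"linear":[0.1,0,0],"roll":0},{"linear":[0.1,0,0],"roll":0}]'|grep -E "pos|ft"
python3 -m jog '[{"linear":[0.1,0,0],"roll":0},{"linear":[0.1,0,0],"roll":0},{"linear":[0.1,0,0],"roll":0},{"linear":[0.1,0,0],"roll":0}]'|grep -E "pos|ft"
```

```text
position: [0.4714, -0.2936, 0.0329]
ft_force: [-1.6, 0.0, 0.6]
position: [0.4872, -0.2931, 0.0329]
ft_force: [-1.3, 0.2, -0.2]
```

```bash
for i in 1 2 3; do python3 -m jog '[{"linear":[0.06,0,0],"roll":0},{"linear":[0.06,0,0],"roll":0},{"linear":[0,0,0],"roll":0}]'|grep -E "pos|ft"; done
```

```text
position: [0.4922, -0.293, 0.033]
ft_force: [-1.1, 0.3, -0.5]
position: [0.4969, -0.2929, 0.0329]
ft_force: [-0.5, 0.7, -0.7]
position: [0.5018, -0.2927, 0.033]
ft_force: [-0.2, -0.3, -0.1]
```

```bash
for i in 1 2 3; do python3 -m jog '[{"linear":[0.05,0,0],"roll":0},{"linear":[0.04,0,0],"roll":0}]'|grep -E "pos|ft"; done
```

```text
position: [0.505, -0.2926, 0.0329]
ft_force: [-2.2, -0.8, -0.2]
position: [0.5087, -0.2925, 0.0329]
ft_force: [-1.5, -1.1, 0.6]
position: [0.5108, -0.2924, 0.0328]
ft_force: [-15.3, -1.8, 6.6]
```

```bash
python3 -m jog '[{"linear":[0.015,0,0],"roll":0},{"linear":[0,0,0],"roll":0},{"linear":[0,0,0],"roll":0}]'|grep -E "pos|ft"
python3 -m jog '[{"linear":[-0.3,0,0],"roll":0},{"linear":[-0.6,0,0],"roll":0},{"linear":[-0.6,0,0],"roll":0},{"linear":[0,0,-0.8],"roll":0},{"linear":[0,0,-0.9],"roll":0},{"linear":[0,0,-0.9],"roll":0},{"linear":[0,0,-0.9],"roll":0},{"linear":[0,0,-0.5],"roll":0},{"linear":[0,0,0],"roll":0},{"linear":[0,0,0],"roll":0}]'|grep -E "pos|ft"
python3 -c "
from h import *
snap('w13');im=optics.get_image('side');cv2.imwrite('pics/s13.png',im[:,:,::-1])
# handle extent from yellow pixels in side view, and brass discs on board in scene
c=optics.calibration('side');im=cv2.imread('pics/s13.png').astype(int)
m=((im[:,:,2]>150)&(im[:,:,1]>130)&(im[:,:,0]<90)).astype(np.uint8)
n,l,s,ce=cv2.connectedComponentsWithStats(m)
print([(s[i].tolist()) for i in range(1,n) if s[i,4]>25])
for hx in (.515,.520,.525,.530): print(hx,proj(c,[[hx,-.2365,.047],[hx+.003,-.3465,.047]]).round(1).tolist())
im=cv2.imread('pics/w13.png').astype(int);w=cal('w13')
m=((im[:,:,2]>120)&(im[:,:,1]>100)&(im[:,:,0]<80)).astype(np.uint8)
n,l,s,ce=cv2.connectedComponentsWithStats(m)
print([(s[i].tolist(),ce[i].round().tolist(),ray(w,ce[i],.047).round(3).tolist()) for i in range(1,n) if s[i,4]>80])
"
```

```text
position: [0.5108, -0.2924, 0.0328]
ft_force: [-11.8, -1.6, 5.1]
position: [0.4531, -0.2942, 0.1937]
ft_force: [1.2, 0.7, 0.0]
[[411, 49, 10, 9, 73], [322, 260, 16, 20, 45], [322, 270, 28, 33, 167], [410, 323, 16, 5, 29], [388, 326, 21, 6, 36]]
0.515 [[272.9, 278.5], [286.7, 310.7]]
0.52 [[275.4, 278.2], [289.6, 310.3]]
0.525 [[277.9, 277.9], [292.5, 310.0]]
0.53 [[280.5, 277.6], [295.4, 309.6]]
[([199, 0, 51, 3, 118], [221.0, 1.0], [0.616, -0.239, 0.047]), ([266, 1, 170, 21, 1575], [368.0, 11.0], [0.613, -0.36, 0.047]), ([128, 2, 69, 20, 778], [159.0, 11.0], [0.607, -0.188, 0.047]), ([148, 69, 267, 3, 269], [280.0, 70.0], [0.566, -0.289, 0.047]), ([219, 122, 112, 2, 113], [275.0, 122.0], [0.522, -0.286, 0.047])]
```

```bash
python3 -c "
from h import *
st();print(env.close_job())"
```

```text
41.38 pos [ 0.4525 -0.2937  0.1917] yawx 1.67 F [-0.3 -0.2  0.1] w 0.0003 gf 0.0
the job is handed in; nothing more can be done
None
```

The beam from the rack groove nearer the robot stayed level and is in the kit drawer, and the other one tipped and stands on the soldering board; the drawer is pushed to its end stop and the job was handed in at 41 s (hand-in returned no verdict, and I could not check the drawer beam after closing).

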